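# Offer up the gantry crossbeam with the angle gauge on it

## Task

Help me fit the crossbeam of this router: it is lying on two timber blocks in front of the two uprights it gets bolted to. First stand the little square angle gauge gently on top of the beam, in line with it and to one side of the middle, and let go of it; then take hold of the beam, lift it off the blocks and, keeping it level so that the gauge rides along, bring it back to the uprights until the holes in its ends face the bolt slots with no more than about a centimetre of gap, without pressing on the uprights. Do not put it down: finish holding it there, steady and level, while I start the bolts, and leave everything else on the bench and the bed where it is.

Things in the scene. Friction and masses are not known exactly. Their poses are not given: they have to be found in the camera images.
- router: fixed router base: maroon bed board 440 x 370 mm, top 36 mm above the bench, between black side channels. Origin on the bench under its middle; x away from the robot, y left, z up. Two uprights of 10 mm aluminium plate, 60 wide, centred at y = +-220 mm, top at 285; their front faces (towards the robot) lie at x = +50. Carriages under them (y 190 to 250 mm either side) reach 108 mm up
- slots_left (a point): middle of the pair of bolt slots in the front face of the left (+y) upright, 225 mm above the bench; axes as the router's
- slots_right (a point): the same on the right (-y) upright
- crossbeam: aluminium slotted profile bar, 480 mm long (y axis) x 30 thick (x) x 60 high (z), 0.62 kg +-15%, balanced at its middle, flat sides to grip. Origin at the middle of its underside. Starts lying on edge on the two blocks, underside 125 mm above the bench, +x side towards the uprights. Mounted, its underside is 195 mm above the bench (a 70 mm lift)
- holes_left (a point): middle of the pair of bolt holes at the left end of the beam, on its rear face (the one towards the uprights): 220 mm left of the beam's middle, 30 mm above its underside, 15 mm behind its centre line; axes as the beam's. To come in front of slots_left.
- holes_right (a point): the same at the right end
- gauge: digital angle gauge: dark box with aluminium edges and blank displays on both broad faces, 52 mm long (y axis) x 30 thick (x) x 52 high (z), 0.11 kg +-15%. Origin at the middle of its underside. Starts upright on the bed in front of the beam, y axis roughly towards the uprights; on the beam its y axis runs along the beam, either way round
- block_left: loose timber offcut under the left half of the beam, 120 (x) x 38 (y) x 89 (z) mm, on edge on the bed board about 130 mm left of its middle; origin at the middle of its underside
- block_right: the same under the right half
- puck: grey sanding puck, 60 mm across, 22 mm high, on the bed; leave alone. Origin under its middle.
- bearing: aluminium linear bearing block, 45 x 50 x 34 mm high, on the bed; leave alone. Origin under its middle.
- brush: wooden bench brush, 220 x 45 x 51 mm high, on the bed behind the uprights; leave alone. Origin under its middle.
- ruler: wooden ruler, 300 x 30 x 5 mm, on the bench to the right; leave alone. Origin under its middle.
- motor: square stepper motor, 42 x 42 x 64 mm with its shaft up, on the bench to the left; leave alone. Origin under its middle.
- spindle: brick-red hand-held spindle motor lying on its side, 230 mm long, 52 mm thick, on the bench to the left; leave alone. Origin under it.
- cup: white plastic cup with pencils, 80 mm across, 155 mm to the pencil tips, on the bench to the right; leave alone. Origin under its middle.
Things that resemble listed ones, but are neither listed nor needed, are in the scene too. What is shaped like the gauge but green or yellow is not meant. What is shaped like the block_left but blue is not meant.

How it is judged:
By the outcome, as a careful person would: the job done as asked, in the order asked, and still so for the second after the job is handed in, while the arm keeps its last pose, push and grip.
It also fails if it takes over 58 s, if anything falls off the work surface, if the arm or the gripper's body presses on something with over 40 N, if the wrist force passes 120 N, or if a joint passes its speed limit or range.

## Robot

A 6-joint arm with a two-finger parallel gripper is mounted at the origin on the work surface. World frame = base frame: x ahead of the robot, y to its left, z up, the work surface at z = 0. Lengths are in mm, angles in degrees, forces in N, time in s.
With the tool pointing down it reaches from about 400 to 825 mm from the base axis. Payload 7 kg.
Tool frame: the origin (TCP) lies at the centre of the arm's flange, where the gripper is bolted on; the fingertips stand 173 mm ahead of it and the grasp point (between the pads) lies 155 mm ahead of it; x points along the fingers, y is the direction in which the jaws open and shut, and the axes are right-handed (so a half turn about x gives the same grasp; the last joint's range is limited). The gripper opens to 85 mm and grips with 20 to 120 N. Pads are 22 mm wide; open, the fingers measure 114 mm over their backs; the gripper's body (76 mm by 85 mm) begins 54 mm behind the grasp point. The pads swing forward as they close: fully open they stand 13 mm farther back than shut.
Start: joints at [-59.009, 20.546, 0.682, 0, -70.136, -16.507], TCP at [168.803, -653.53, 404.702] pointing down, gripper open.
Joint ranges: [-176.03, 176.03], [-82.01, 121.73], [-58.28, 71.71], [-173.87, 95.51], [-174.79, -0.11], [-173.66, 173.66]. Speed limits (degrees/s): [136.94, 136.94, 172.46, 180, 180, 180].

## Interface

Orientations are given as [roll, pitch, yaw] about the fixed x, y, z axes, in that order (R = Rz(yaw) Ry(pitch) Rx(roll)).
In Python, from rig import sensors, optics, order gives the robot as it stands.
- The arm moves only by the tool drive_tool, never from a script. Its arguments are lists of equal length, an entry for each row: "xyz": the shift along the tool's x, y, z in cm, a list of three; "spin": the turn about the tool's x in rad; "jaw": the gripper command: -1 is shut, 1 is fully open, values between are in proportion. A call has 1 to 5 rows; each row is the pose to reach, as a shift and turn from the pose commanded when the call began, along the tool's axes at that moment; what a row does not reach only later rows make up. A row lasts 1/12 s, in which the tool goes at most 41.7 mm and 7.16 degrees, less where a joint would pass 70% of its speed; a pose out of reach is approached as far as the arm can. A call with a gripper value outside its range is refused whole. The fingers move at their own pace and stop on an object; "squeeze" is the grip in N (left out, the last holds). Time passes only in rows, so rows that repeat a pose let the fingers close. It gives the time, the measured TCP pose, the force and the opening at its end, in the units of the state.
- sensors.sense(): the state, without advancing time (a new reading comes with each control period).
- optics.capture(name): name is "scene" or "top"; returns a dict with "image" (480x640x3 uint8, red, green, blue), "vertical_fov" (degrees; the focal length in pixels is half the picture's height over the tangent of half this angle, whatever the lens; pixels are square), "cx", "cy" (the principal point, pixels), "k1" (the pictures are not rectified: a ray, as slopes to the right and down, at radius r is drawn at 1 + k1 r^2 times it, then the intrinsics apply), "R" (3x3) and "t" (3): a world point X has camera coordinates R X + t. Camera axes: x right, y down, z forward; pixel columns grow to the right and rows downward; lengths in mm; the calibration is good to about 2 mm. A picture is of the moment at which its call begins. There is no depth.
- order.job_done(): hands the job in, once; it reports no verdict.
The state is a dict: "clock": time; "qpos": joint angles; "dq": joint speeds; "tau": joint torques, N m; "position": TCP position; "ee_rot": TCP orientation; "force": force on the tool from outside, world axes, zero at the start; "wrist_torque": the same for the moment, N m; "gripper_width": finger opening in mm.
Only numpy, scipy, OpenCV 4.12 (cv2) and the standard library are available. Lean on these libraries where they do the work, as an engineer would, in place of code of your own. Each camera call takes 0.05 s, during which the arm holds its last target. There are 200 camera calls.

## Working session

There is one attempt and no reset: what is moved stays moved. The work goes in short steps, Python scripts to look and compute and a tool call to move; the robot and the scene stay as the last step left them, time stands still between calls to the robot, and variables do not carry over. Pictures are saved under pics/ and viewed, about 8 in all and at most 12, crops included, and the job is handed in when it is done.

Besides the shell and the picture viewer there is one more tool, called after "Emit:" as name(argument=value, ...) on one line, values as JSON. drive_tool: Moves the arm, as the interface text tells. Its arguments: {"type":"object","properties":{"xyz":{"type":"array"},"spin":{"type":"array"},"jaw":{"type":"array"},"squeeze":{"type":"number"}},"required":["xyz","spin","jaw"]}

```bash
ls; mkdir -p pics; python3 - <<'E'
from rig import sensors, optics
import cv2,pickle
s=sensors.sense(); print(s)
for n in("scene","top"):
    c=optics.capture(n); pickle.dump(c,open(n+"0.pkl","wb"))
    cv2.imwrite(f"pics/{n}0.png",c["image"][:,:,::-1]); print({k:v for k,v in c.items() if k!="image"})
E
```

```text
pics
{'clock': 0.0, 'qpos': array([-5.90081610e+01,  2.05905051e+01,  6.32831454e-01, -2.11007695e-02,
       -7.01375083e+01, -1.65053236e+01]), 'dq': array([ 0.06940358, -0.04435579,  0.0072307 ,  0.00109535, -0.02280612,
        0.07845996]), 'tau': array([-1.28905027e-03, -5.83317554e+01,  2.93408811e+01,  6.93657383e+00,
       -6.23307002e-03, -7.88872711e-06]), 'position': array([ 168.7793715 , -653.34015866,  403.76370874]), 'ee_rot': array([ 94.73487477,  89.90277239, 109.2142044 ]), 'force': array([0.16131714, 0.49847928, 0.03189876]), 'wrist_torque': array([-0.05357601, -0.00841907,  0.02025601]), 'gripper_width': 85.05685261424786}
{'vertical_fov': 50.12452260452542, 'cx': 313.3790849760496, 'cy': 239.35263192415192, 'k1': -0.1429274486751551, 'R': array([[-0.27813647,  0.96028828,  0.02205748],
       [ 0.62026635,  0.19709217, -0.75922614],
       [-0.73342332, -0.19748697, -0.65045302]]), 't': array([ 144.51499728, -232.61189939, 1854.81005154])}
{'vertical_fov': 43.570049392957344, 'cx': 316.39988937297574, 'cy': 234.49895942159677, 'k1': 0.024391645889540677, 'R': array([[ 2.44327733e-02, -9.99695962e-01,  3.32007138e-03],
       [-9.84572826e-01, -2.46384780e-02, -1.73231911e-01],
       [ 1.73261043e-01,  9.63683946e-04, -9.84875465e-01]]), 't': array([  18.34618524,  583.50120595, 1568.45273748])}
```

View pics/scene0.png

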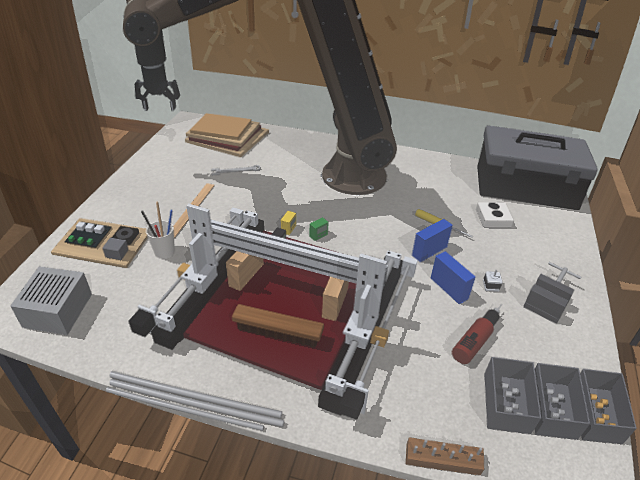

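View pics/top0.png

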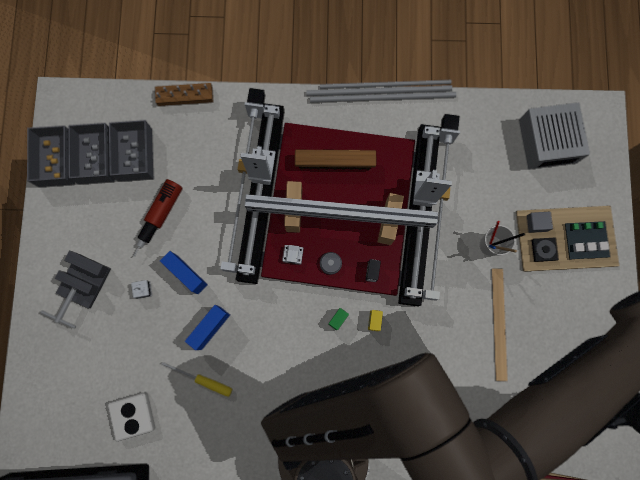

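The scene view is taken from behind the router. In the top view the dark box at (373,270) on the bed fits the gauge. The green box (338,319) and yellow box (376,320) are lookalikes on the bench. The bearing is at (292,253), the puck at (330,262) and the beam runs (247,203)-(436,217). I'll enlarge to confirm.

```bash
python3 - <<'E'
import cv2
a=cv2.imread("pics/top0.png")[140:300,230:460]
cv2.imwrite("pics/crop_top.png",cv2.resize(a,None,fx=3.45,fy=3.45,interpolation=cv2.INTER_CUBIC))
a=cv2.imread("pics/scene0.png")[190:350,170:410]
cv2.imwrite("pics/crop_scene.png",cv2.resize(a,None,fx=3.33,fy=3.33,interpolation=cv2.INTER_CUBIC))
E
```

```text
(no output)
```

View pics/crop_top.png

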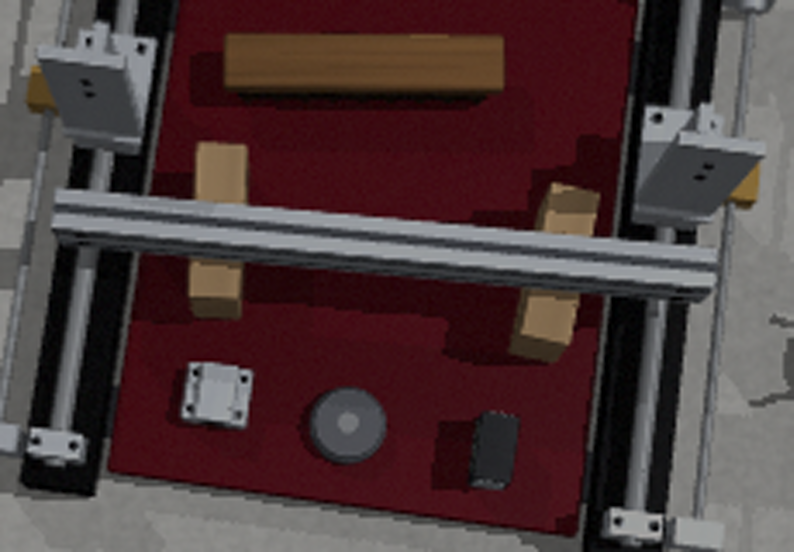

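View pics/crop_scene.png

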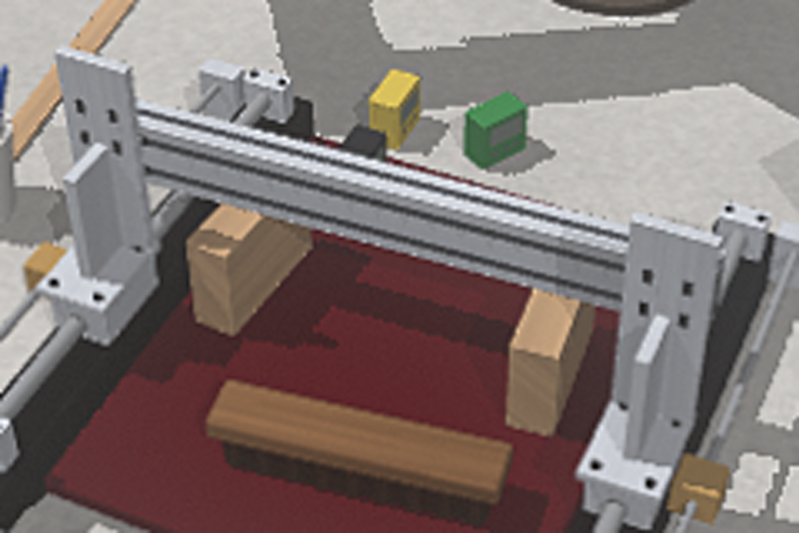

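The crop confirms it: the dark box at crop (494,450) is the gauge, with its long side running towards the uprights. Next I'll enlarge the uprights, beam ends and gauge for precise points.

```bash
python3 - <<'E'
import cv2,numpy as np
T=cv2.imread("pics/top0.png");S=cv2.imread("pics/scene0.png")
def tile(I,x,y,w=66,h=50,k=6):
    a=cv2.resize(I[y:y+h,x:x+w],None,fx=k,fy=k,interpolation=cv2.INTER_CUBIC)
    for i in range(0,w,10):
        cv2.line(a,(i*k,0),(i*k,6),(0,255,255),1); cv2.putText(a,str(x+i),(i*k+1,15),0,.32,(0,255,255),1)
    for j in range(10,h,10):
        cv2.line(a,(0,j*k),(6,j*k),(0,255,255),1); cv2.putText(a,str(y+j),(8,j*k+4),0,.32,(0,255,255),1)
    return a
def grid(L,f): cv2.imwrite(f,np.vstack([np.hstack(L[:2]),np.hstack(L[2:])]))
grid([tile(T,230,140),tile(T,405,160),tile(S,350,250),tile(S,178,200)],"pics/upr.png")
grid([tile(T,235,180),tile(T,395,190),tile(T,345,245),tile(S,250,205)],"pics/beam.png")
E
```

```text
(no output)
```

View pics/upr.png

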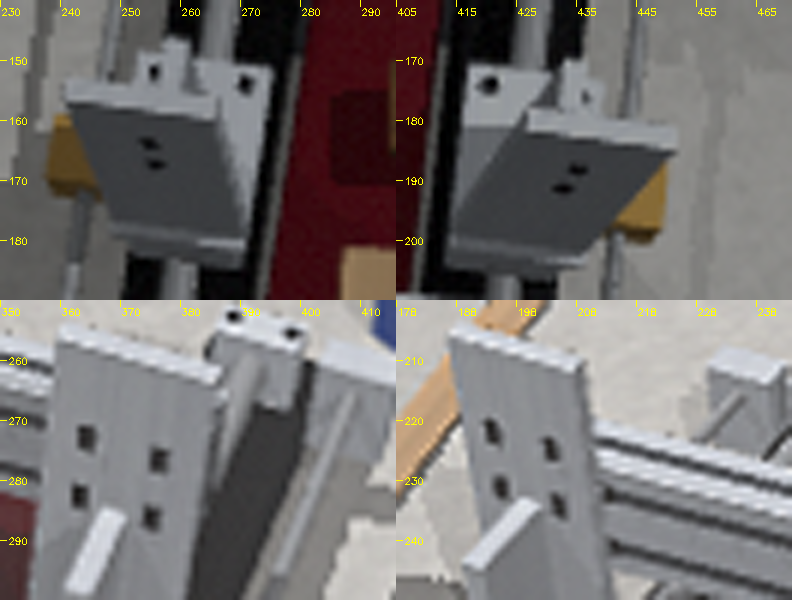

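View pics/beam.png

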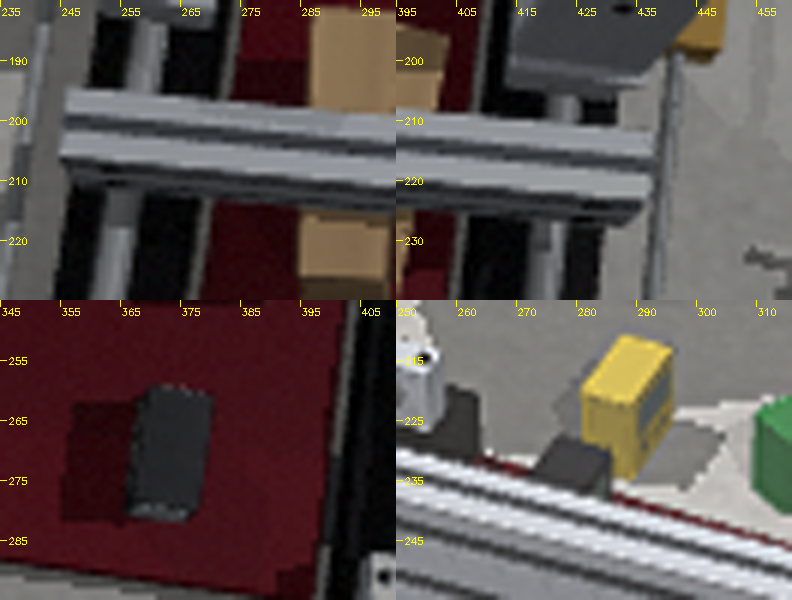

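The uprights' top corners, the beam's top corners and the gauge's outline are all readable. I'll fit poses to those points and draw the fits over the picture.

```bash
cat > h.py <<'E'
import numpy as np,cv2,pickle
from scipy.optimize import least_squares
def proj(c,X):
    X=np.atleast_2d(X).astype(float); p=X@np.array(c["R"]).T+c["t"]; u=p[:,:2]/p[:,2:]
    r2=(u**2).sum(1,keepdims=True); f=240/np.tan(np.radians(c["vertical_fov"]/2))
    return u*(1+c["k1"]*r2)*f+[c["cx"],c["cy"]]
def pose(q,P):  # q=x,y,yaw(deg)[,z]
    a=np.radians(q[2]);P=np.asarray(P,float);z=q[3] if len(q)>3 else 0
    return np.c_[q[0]+P[:,0]*np.cos(a)-P[:,1]*np.sin(a),q[1]+P[:,0]*np.sin(a)+P[:,1]*np.cos(a),P[:,2]+z]
def fit(obs,q0): # obs: list of (cam, P, px)
    f=lambda q:np.concatenate([(proj(c,pose(q,P))-px).ravel() for c,P,px in obs])
    s=least_squares(f,q0,loss="soft_l1"); return s.x,f(s.x).reshape(-1,2)
def box(l,w,h,z=0): return np.array([[x,y,k] for k in(z,z+h) for x,y in((-l/2,-w/2),(l/2,-w/2),(l/2,w/2),(-l/2,w/2))])
def wire(I,c,V,k,o,col):
    p=((proj(c,V)-o+.5)*k).astype(int)
    for a,b in [(0,1),(1,2),(2,3),(3,0),(4,5),(5,6),(6,7),(7,4),(0,4),(1,5),(2,6),(3,7)]: cv2.line(I,tuple(map(int,p[a])),tuple(map(int,p[b])),col,1,cv2.LINE_AA)
def tl(o,L,k=6): return (np.array(L)+.5)/k-.5+o
E
cat > fit0.py <<'E'
from h import *
T=pickle.load(open("top0.pkl","rb"));S=pickle.load(open("scene0.pkl","rb"))
obs=[(T,[[50,250,285],[50,190,285]],tl([230,140],[[66,102],[215,121]])),
(T,[[60,250,285],[60,190,285]],tl([230,140],[[73,81],[219,97]])),
(T,[[50,-190,285],[50,-250,285]],tl([405,160],[[129,129],[280,152]])),
(T,[[60,-190,285],[60,-250,285]],tl([405,160],[[134,108],[282,130]])),
(S,[[60,190,285],[60,250,285],[50,190,285],[50,250,285]],tl([350,250],[[57,41],[218,85],[64,25],[222,68]])),
(S,[[60,-250,285],[60,-190,285],[50,-250,285],[50,-190,285]],tl([178,200],[[54,38],[184,74],[57,25],[187,60]]))]
r,e=fit(obs,[650,0,0]);print("router",r.round(2));print(e.round(1).tolist())
print("T only",fit(obs[:4],r)[0].round(2),"S only",fit(obs[4:],r)[0].round(2))
b,e=fit([(T,[[15,240,185],[-15,240,185]],tl([235,180],[[68,88],[62,155]])),(T,[[15,-240,185],[-15,-240,185]],tl([395,190],[[259,133],[255,198]]))],[600,0,0]);print("beam",b.round(2),e.round(1).tolist())
# gauge here: local x thick(30), y long(52)
g,e=fit([(T,[[15,26,88],[15,-26,88],[-15,26,88],[-15,-26,88]],tl([345,245],[[146,87],[128,207],[214,95],[190,213]]))],[500,-100,85+180+0]);print("gauge",g.round(2),e.round(1).tolist())
E
python3 fit0.py
```

```text
router [646.98 -25.89  -6.56]
[[-0.6, -0.8], [-0.2, -0.6], [-1.1, -1.4], [-0.2, -0.6], [-0.1, -0.1], [0.4, -0.5], [-0.5, -0.7], [0.4, -0.9], [-0.2, -1.5], [-0.4, -1.1], [0.1, -1.7], [0.3, -1.2], [-0.6, -1.3], [-1.1, -1.1], [1.2, -1.4], [0.6, -1.1]]
T only [645.35 -26.49  -6.49] S only [651.25 -24.63  -6.56]
beam [626.55 -27.41  -3.84] [[0.0, -0.3], [-0.3, 0.2], [0.1, -0.5], [0.1, 0.5]]
gauge [ 487.04 -116.51  278.55] [[8.2, 0.0], [14.0, -0.3], [-14.5, 0.1], [-7.8, 0.1]]
```

```bash
sed -i '/^g,e=/d' fit0.py; cat >> fit0.py <<'E'
g,e=fit([(T,[[-15,26,88],[-15,-26,88],[15,26,88],[15,-26,88]],tl([345,245],[[146,87],[128,207],[214,95],[190,213]]))],[500,-100,-95]);print("gauge",g.round(2),e.round(1).tolist())
r4,e=fit(obs,[650,0,-6,0]);print("router z free",r4.round(2),np.abs(e).mean())
o=np.array([352,250]);k=10;I=T["image"][250:300,352:392,::-1];I=cv2.convertScaleAbs(cv2.resize(I,None,fx=k,fy=k,interpolation=cv2.INTER_CUBIC),alpha=1.6)
J=I.copy();wire(J,T,pose(g,box(30,52,52,36)),k,o,(0,255,0));cv2.imwrite("pics/gov.png",np.hstack([I,J]))
from scipy.spatial.transform import Rotation as Ro
from rig import sensors
s=sensors.sense();R=Ro.from_euler("xyz",s["ee_rot"],degrees=True).as_matrix();print(R.round(3))
ya=np.degrees(np.arctan2(R[1,1],R[0,1]));print("jaw angle",ya,"gauge x angle",g[2],"beam x angle",b[2])
E
python3 fit0.py
```

```text
router [646.98 -25.89  -6.56]
[[-0.6, -0.8], [-0.2, -0.6], [-1.1, -1.4], [-0.2, -0.6], [-0.1, -0.1], [0.4, -0.5], [-0.5, -0.7], [0.4, -0.9], [-0.2, -1.5], [-0.4, -1.1], [0.1, -1.7], [0.3, -1.2], [-0.6, -1.3], [-1.1, -1.1], [1.2, -1.4], [0.6, -1.1]]
T only [645.35 -26.49  -6.49] S only [651.25 -24.63  -6.56]
beam [626.55 -27.41  -3.84] [[0.0, -0.3], [-0.3, 0.2], [0.1, -0.5], [0.1, 0.5]]
gauge [ 487.06 -116.74  -98.24] [[-0.2, -0.2], [-0.3, -0.6], [-0.2, 0.4], [0.8, 0.3]]
router z free [646.56 -26.3   -6.49  -4.23] 0.32758874365794455
[[-0.001 -0.25   0.968]
 [ 0.001  0.968  0.25 ]
 [-1.     0.001 -0.   ]]
jaw angle 104.48148095168155 gauge x angle -98.2407221843769 beam x angle -3.84111863630964
```

View pics/gov.png

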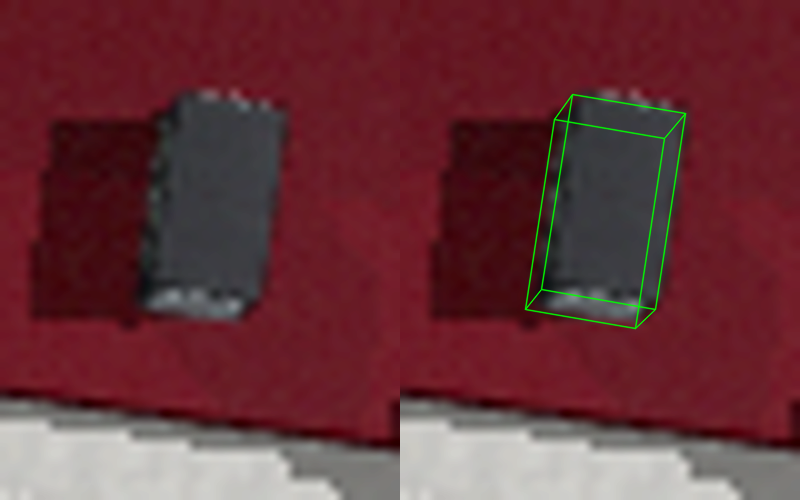

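The overlay shows the gauge wireframe about 1 px too far left and 1.5° off in yaw, so I'll use gauge = (488,-118), yaw -96.7. Now moving above it.

Emit:
drive_tool(xyz=[[0, 1.5, 1.5], [0, 4.5, 4.5], [0, 7.5, 7.5], [0, 10.5, 10.5], [0, 13.5, 13.5]], spin=[0, 0, 0, 0, 0], jaw=[0.4, 0.4, 0.4, 0.4, 0.4], squeeze=30)

```text
clock: 0.52
position: [264.5, -490.0, 404.1]
ee_rot: [109.7, 89.9, 124.1]
force: [2.0, -0.5, 0.1]
gripper_width: 59.4
```

Emit:
drive_tool(xyz=[[0, 2.8, 2.8], [0, 5.6, 5.6], [0, 8.4, 8.4], [0, 11.2, 11.2], [0, 14, 14]], spin=[0, 0, 0, 0, 0], jaw=[0.4, 0.4, 0.4, 0.4, 0.4])

```text
clock: 0.93
position: [365.1, -319.3, 404.7]
ee_rot: [34.3, 90.0, 48.7]
force: [1.0, -0.4, 0.0]
gripper_width: 59.9
```

Emit:
drive_tool(xyz=[[0, 2.8, 2.8], [0, 5.6, 5.6], [0, 8.4, 8.4], [0, 11.2, 11.2], [0, 13, 13]], spin=[0.08, 0.16, 0.24, 0.31, 0.37], jaw=[0.4, 0.4, 0.4, 0.4, 0.4])

```text
clock: 1.35
position: [459.1, -160.0, 404.7]
ee_rot: [39.5, 90.0, 32.7]
force: [1.0, -0.1, 0.1]
gripper_width: 60.2
```

```bash
cat > st.py <<'E'
import sys,numpy as np
from rig import sensors
from scipy.spatial.transform import Rotation as Ro
s=sensors.sense();R=Ro.from_euler("xyz",s["ee_rot"],degrees=True).as_matrix()
print("t",round(s["clock"],2),"pos",s["position"].round(1),"jaw",np.degrees(np.arctan2(R[1,1],R[0,1])).round(2),"down",R[:,0].round(3),"F",s["force"].round(1),"M",s["wrist_torque"].round(2),"w",round(s["gripper_width"],1),"q",s["qpos"].round(0))
if len(sys.argv)>3: print("shift cm",(R.T@(np.array(list(map(float,sys.argv[1:4])))-s["position"])/10).round(2))
E
python3 st.py 488 -118 300
```

```text
t 1.35 pos [ 459.1 -160.   404.7] jaw 83.16 down [ 0.  0. -1.] F [ 1.  -0.1  0.1] M [-0.09 -0.04  0.  ] w 60.2 q [   4.    2.  -22.   -0.  -65. -101.]
shift cm [10.47  4.51  2.36]
```

Emit:
drive_tool(xyz=[[2, 1.5, 0.8], [5, 3, 1.6], [8, 4.5, 2.4], [10.4, 4.5, 2.4], [10.4, 4.5, 2.4]], spin=[0, 0, 0, 0, 0], jaw=[0.4, 0.4, 0.4, 0.4, 0.4])

```text
clock: 1.77
position: [485.6, -120.1, 295.9]
ee_rot: [-173.9, 89.5, 179.4]
force: [-2.1, -0.6, -0.4]
gripper_width: 59.9
```

```bash
python3 st.py 488 -118 225; python3 - <<'E'
from rig import optics
import cv2,pickle
a=optics.capture("top");pickle.dump(a,open("top1.pkl","wb"))
I=a["image"][220:320,330:430,::-1];cv2.imwrite("pics/pre.png",cv2.resize(I,None,fx=6,fy=6,interpolation=cv2.INTER_CUBIC))
E
```

```text
t 1.77 pos [ 485.6 -120.1  295.9] jaw 83.31 down [-0.008  0.    -1.   ] F [-2.1 -0.6 -0.4] M [-0.02  0.23  0.03] w 59.9 q [   9.   10.  -29.   -0.  -51. -105.]
shift cm [7.09 0.24 0.28]
```

Emit:
drive_tool(xyz=[[1, 0, 0], [3, 0, 0], [5, 0, 0], [6.8, 0, 0], [7.2, 0, 0]], spin=[0, 0, 0, 0, 0], jaw=[0.4, 0.4, 0.4, 0.4, 0.4])

```text
clock: 2.23
position: [486.6, -121.4, 227.6]
ee_rot: [-177.5, 89.9, 175.7]
force: [-0.9, -0.3, 0.2]
gripper_width: 59.7
```

Emit:
drive_tool(xyz=[[0, 0, 0], [0, 0, 0], [0, 0, 0], [0, 0, 0], [0, 0, 0]], spin=[0, 0, 0, 0, 0], jaw=[0.4, 0.2, 0, -0.2, -0.6], squeeze=25)

```text
clock: 2.65
position: [487.7, -120.8, 230.0]
ee_rot: [9.2, 89.9, 2.5]
force: [-1.0, 0.9, 6.7]
gripper_width: 29.7
```

Emit:
drive_tool(xyz=[[0, 0, 0], [0, 0, 0], [0, 0, 0], [0, 0, 0], [0, 0, 0]], spin=[0, 0, 0, 0, 0], jaw=[-0.6, -0.6, -0.6, -0.6, -0.6])

```text
clock: 3.07
position: [487.8, -120.8, 230.0]
ee_rot: [5.3, 89.9, -1.4]
force: [-1.1, -0.4, 6.6]
gripper_width: 29.7
```

```bash
python3 st.py 488 -118 225
```

```text
t 3.07 pos [ 487.8 -120.8  230. ] jaw 83.31 down [ 0.002 -0.    -1.   ] F [-1.1 -0.4  6.6] M [ 0.2   0.37 -0.03] w 29.7 q [   9.   15.  -34.    0.  -41. -105.]
shift cm [ 0.5   0.28 -0.01]
```

Emit:
drive_tool(xyz=[[-0.5, 0, 0], [-2, 0, 0], [-5, 0, 0], [-8.5, 0, 0], [-12, 0, 0]], spin=[0, 0, 0, 0, 0], jaw=[-0.6, -0.6, -0.6, -0.6, -0.6])

```text
clock: 3.48
position: [486.6, -120.9, 350.1]
ee_rot: [-169.2, 89.9, -175.9]
force: [1.2, 0.5, -1.0]
gripper_width: 30.2
```

Emit:
drive_tool(xyz=[[-3, 0, 0], [-5.5, 0, 0], [-7, 0, 0], [-7.5, 0, 0], [-7.5, 0, 0]], spin=[0, 0, 0, 0, 0], jaw=[-0.6, -0.6, -0.6, -0.6, -0.6])

```text
clock: 3.9
position: [487.1, -120.8, 425.0]
ee_rot: [17.4, 89.8, 10.7]
force: [-0.7, -0.4, -0.8]
gripper_width: 29.5
```

```bash
python3 st.py 619.5 -134 420; python3 - <<'E'
from h import *
S=pickle.load(open("scene0.pkl","rb"));b=[626.55,-27.41,-3.84]
for x in(-15,15):
  L=proj(S,pose(b,[[x,y,185] for y in range(-240,241,10)])); print(x,[ (u,np.interp(u,L[:,0],L[:,1]).round(1)) for u in (250,283,316)])
E
```

```text
t 3.9 pos [ 487.1 -120.8  425. ] jaw 83.28 down [ 0.003  0.    -1.   ] F [-0.7 -0.4 -0.8] M [ 0.04 -0.03  0.  ] w 29.5 q [   9.    3.  -19.   -0.  -68. -105.]
shift cm [ 0.54  0.24 13.31]
-15 [(250, np.float64(228.3)), (283, np.float64(236.8)), (316, np.float64(245.2))]
15 [(250, np.float64(236.6)), (283, np.float64(245.2)), (316, np.float64(253.8))]
```

Emit:
drive_tool(xyz=[[0, 0, 1], [0, 0, 4], [0, 0.1, 8], [0, 0.2, 11.5], [0, 0.2, 13.5]], spin=[-0.06, -0.16, -0.28, -0.4, -0.52], jaw=[-0.6, -0.6, -0.6, -0.6, -0.6])

```text
clock: 4.32
position: [624.1, -134.7, 420.6]
ee_rot: [158.2, 89.8, -178.3]
force: [0.2, 0.0, -0.8]
gripper_width: 29.5
```

Emit:
drive_tool(xyz=[[0, 0, 0], [0, 0, 0], [0, 0, 0], [0, 0, 0], [0, 0, 0]], spin=[-0.12, -0.24, -0.36, -0.48, -0.6], jaw=[-0.6, -0.6, -0.6, -0.6, -0.6])

```text
clock: 4.73
position: [621.3, -134.6, 421.0]
ee_rot: [118.6, 89.8, 176.4]
force: [-0.5, 0.4, -1.4]
gripper_width: 29.4
```

Emit:
drive_tool(xyz=[[0, 0, 0], [0, 0, 0], [0, 0, 0], [0, 0, 0], [0, 0, 0]], spin=[-0.12, -0.24, -0.36, -0.46, -0.5], jaw=[-0.6, -0.6, -0.6, -0.6, -0.6])

```text
clock: 5.15
position: [621.2, -134.5, 421.2]
ee_rot: [88.5, 89.8, 174.9]
force: [-0.1, 0.2, -0.4]
gripper_width: 29.2
```

Emit:
drive_tool(xyz=[[0, 0, 0], [0, 0, 0], [0, 0, 0]], spin=[0, 0, 0], jaw=[-0.6, -0.6, -0.6])

```text
clock: 5.4
position: [621.4, -134.6, 422.5]
ee_rot: [90.8, 89.9, 176.8]
force: [-0.3, -0.2, -1.1]
gripper_width: 29.8
```

```bash
python3 st.py 621.5 -134 384
```

```text
t 5.4 pos [ 621.4 -134.6  422.5] jaw 176.0 down [-0.002  0.    -1.   ] F [-0.3 -0.2 -1.1] M [-0.04  0.03  0.02] w 29.8 q [  5.  16.  -3.  -0. -71.  -9.]
shift cm [ 3.85 -0.01  0.06]
```

Emit:
drive_tool(xyz=[[1, 0, 0], [2.2, 0, 0], [3.2, 0, 0], [3.6, 0, 0], [3.6, 0, 0]], spin=[0, 0, 0, 0, 0], jaw=[-0.6, -0.6, -0.6, -0.6, -0.6])

```text
clock: 5.82
position: [621.1, -134.6, 385.4]
ee_rot: [92.9, 89.8, 178.9]
force: [0.2, 0.4, -1.5]
gripper_width: 29.4
```

```bash
python3 st.py 621.5 -134 379; python3 - <<'E'
from rig import optics
import cv2,pickle,numpy as np
a=optics.capture("scene");b=optics.capture("top");pickle.dump((a,b),open("p2.pkl","wb"))
k=6;A=a["image"][180:280,200:266,::-1];B=b["image"][160:260,370:436,::-1]
cv2.imwrite("pics/place.png",cv2.resize(np.hstack([A,B]),None,fx=k,fy=k,interpolation=cv2.INTER_CUBIC))
E
```

```text
t 5.82 pos [ 621.1 -134.6  385.4] jaw 176.08 down [-0.003  0.    -1.   ] F [ 0.2  0.4 -1.5] M [0.01 0.04 0.06] w 29.4 q [  5.  18.  -6.  -0. -66.  -9.]
shift cm [ 0.64 -0.04  0.06]
```

View pics/place.png

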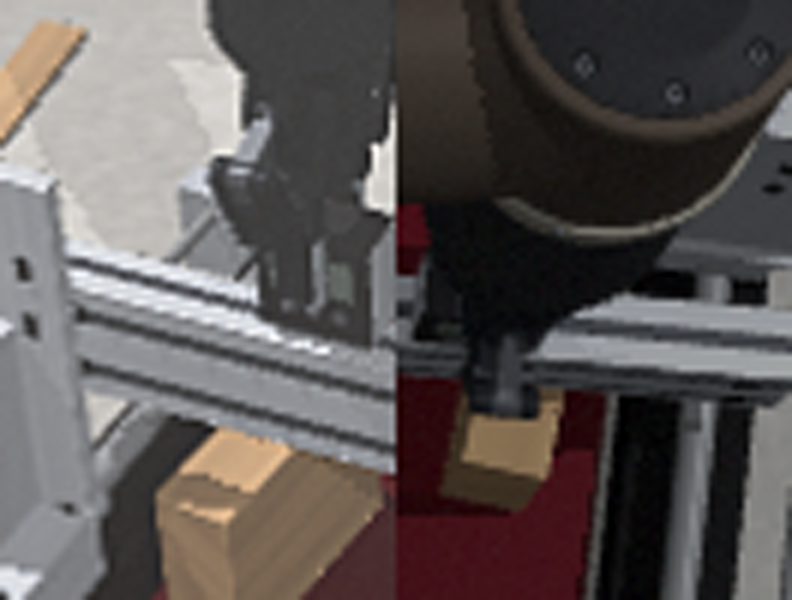

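```bash
python3 - <<'E'
from h import *
S=pickle.load(open("p2.pkl","rb"))[0]
for n,z in(("gauge rear bottom",191.4),("top",243.4)): print(n,proj(S,pose([621.1,-134.6,-4,0],[[15,-26,z],[15,26,z]])).round(1).tolist())
b=[626.55,-27.41,-3.84]
for x,z in((-15,185),(0,185),(15,185),(15,170),(15,140),(15,125)):
  L=proj(S,pose(b,[[x,y,z] for y in range(-240,241,10)])); print(x,z,[ (((u-200)*6),((np.interp(u,L[:,0],L[:,1])-180)*6).round()) for u in (225,245,261.7)])
E
```

```text
gauge rear bottom [[241.2, 232.9], [259.9, 237.8]]
top [[239.8, 216.7], [258.9, 221.6]]
-15 185 [(150, np.float64(251.0)), (270, np.float64(282.0)), (370.19999999999993, np.float64(308.0))]
0 185 [(150, np.float64(276.0)), (270, np.float64(307.0)), (370.19999999999993, np.float64(333.0))]
15 185 [(150, np.float64(300.0)), (270, np.float64(332.0)), (370.19999999999993, np.float64(358.0))]
15 170 [(150, np.float64(326.0)), (270, np.float64(358.0)), (370.19999999999993, np.float64(385.0))]
15 140 [(150, np.float64(377.0)), (270, np.float64(409.0)), (370.19999999999993, np.float64(436.0))]
15 125 [(150, np.float64(402.0)), (270, np.float64(435.0)), (370.19999999999993, np.float64(462.0))]
```

The scene view (left) shows the gauge, display facing back, hanging just over the beam's top. Its lower rear edge runs crop (275,325)-(370,347), in line with the beam, which agrees with the projection. Lowering.

Emit:
drive_tool(xyz=[[0.2, 0, 0], [0.4, 0, 0], [0.5, 0, 0], [0.5, 0, 0]], spin=[0, 0, 0, 0], jaw=[-0.6, -0.6, -0.6, -0.6])

```text
clock: 6.25
position: [621.4, -134.6, 382.6]
ee_rot: [18.2, 90.0, 104.3]
force: [0.4, -0.0, -1.4]
gripper_width: 29.8
```

Emit:
drive_tool(xyz=[[0.05, 0, 0], [0.1, 0, 0], [0.1, 0, 0], [0.1, 0, 0]], spin=[0, 0, 0, 0], jaw=[-0.6, -0.6, -0.6, -0.6])

```text
clock: 6.58
position: [621.5, -134.6, 381.7]
ee_rot: [-73.6, 90.0, 12.5]
force: [-1.4, -0.3, -0.2]
gripper_width: 30.0
```

```bash
python3 st.py 621.5 -134 379
```

```text
t 6.58 pos [ 621.5 -134.6  381.7] jaw 176.1 down [ 0.  0. -1.] F [-1.4 -0.3 -0.2] M [-0.02 -0.01  0.04] w 30.0 q [  5.  18.  -6.  -0. -66.  -9.]
shift cm [0.27 0.01 0.06]
```

Emit:
drive_tool(xyz=[[0.05, 0, 0], [0.1, 0, 0], [0.1, 0, 0], [0.1, 0, 0]], spin=[0, 0, 0, 0], jaw=[-0.6, -0.6, -0.6, -0.6])

```text
clock: 6.92
position: [621.5, -134.7, 380.7]
ee_rot: [76.3, 90.0, 162.4]
force: [-0.4, 0.1, -0.6]
gripper_width: 29.3
```

Emit:
drive_tool(xyz=[[0.05, 0, 0], [0.1, 0, 0], [0.1, 0, 0], [0.1, 0, 0]], spin=[0, 0, 0, 0], jaw=[-0.6, -0.6, -0.6, -0.6])

```text
clock: 7.25
position: [621.5, -134.6, 379.7]
ee_rot: [97.5, 90.0, -176.4]
force: [-0.1, -0.1, -1.3]
gripper_width: 29.4
```

Not touching yet.

Emit:
drive_tool(xyz=[[0.05, 0, 0], [0.1, 0, 0], [0.1, 0, 0], [0.1, 0, 0]], spin=[0, 0, 0, 0], jaw=[-0.6, -0.6, -0.6, -0.6])

```text
clock: 7.58
position: [621.5, -134.6, 379.1]
ee_rot: [-101.8, 90.0, -15.6]
force: [-1.6, 0.0, 1.7]
gripper_width: 29.5
```

Emit:
drive_tool(xyz=[[0.05, 0, 0], [0.1, 0, 0], [0.1, 0, 0], [0.1, 0, 0]], spin=[0, 0, 0, 0], jaw=[-0.6, -0.6, -0.6, -0.6])

```text
clock: 7.92
position: [621.4, -134.7, 379.0]
ee_rot: [-103.5, 89.9, -17.4]
force: [-2.9, 1.5, 8.4]
gripper_width: 29.8
```

Emit:
drive_tool(xyz=[[-0.07, 0, 0], [-0.07, 0, 0], [-0.07, 0, 0], [-0.07, 0, 0]], spin=[0, 0, 0, 0], jaw=[-0.6, -0.6, -0.25, -0.2])

```text
clock: 8.25
position: [621.5, -134.6, 378.1]
ee_rot: [38.0, 90.0, 124.1]
force: [-0.1, -0.2, -0.6]
gripper_width: 34.2
```

Emit:
drive_tool(xyz=[[0, 0, 0], [0, 0, 0], [0, 0, 0], [0, 0, 0], [0, 0, 0]], spin=[0, 0, 0, 0, 0], jaw=[-0.1, 0, 0.1, 0.2, 0.3])

```text
clock: 8.67
position: [621.5, -134.6, 378.3]
ee_rot: [102.1, 90.0, -171.8]
force: [0.8, -0.6, -0.3]
gripper_width: 55.4
```

Emit:
drive_tool(xyz=[[-0.5, 0, 0], [-2, 0, 0], [-4.5, 0, 0], [-7, 0, 0], [-8, 0, 0]], spin=[0, 0, 0, 0, 0], jaw=[0.3, 0.3, 0.3, 0.3, 0.3])

```text
clock: 9.08
position: [621.9, -134.9, 462.7]
ee_rot: [-97.3, 89.7, -11.2]
force: [-0.1, 0.2, 0.2]
gripper_width: 55.7
```

```bash
python3 st.py 627.5 -44 395; python3 - <<'E'
from rig import optics
import cv2,pickle,numpy as np
a=optics.capture("scene");b=optics.capture("top");pickle.dump((a,b),open("p3.pkl","wb"))
k=6;A=a["image"][180:280,200:266,::-1];B=b["image"][160:260,370:436,::-1]
cv2.imwrite("pics/placed.png",cv2.resize(np.hstack([A,B]),None,fx=k,fy=k,interpolation=cv2.INTER_CUBIC))
E
```

```text
t 9.08 pos [ 621.9 -134.9  462.7] jaw 176.12 down [ 0.005 -0.001 -1.   ] F [-0.1  0.2  0.2] M [-0.03 -0.08  0.  ] w 55.7 q [  5.  15.   0.   0. -75.  -9.]
shift cm [6.77 0.09 9.11]
```

View pics/placed.png

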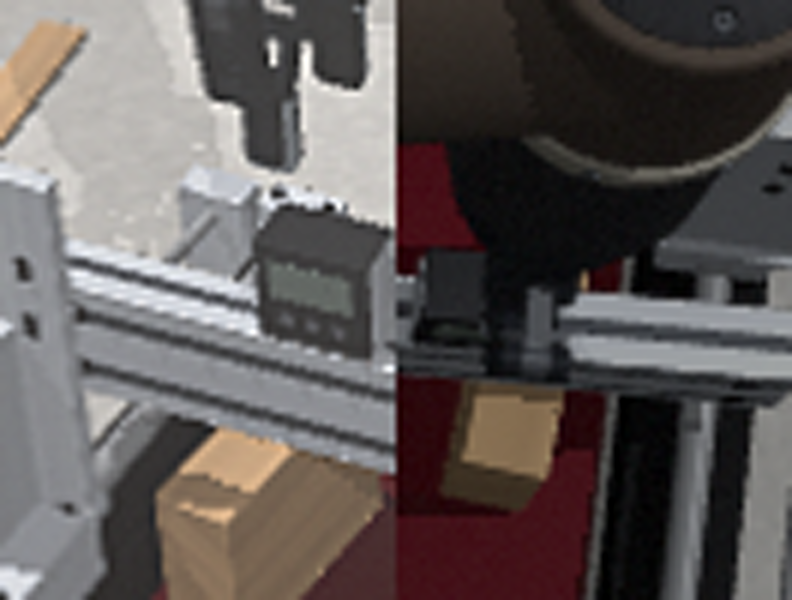

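The gauge stands upright and in line on the beam, its rear lower edge flush with the beam's rear edge at crop (265,330)-(370,357). Now moving beside it to grip the beam, slightly towards the gauge for balance.

Emit:
drive_tool(xyz=[[0, 0, 1.5], [0, 0, 4], [0, -0.3, 7], [0, -0.5, 9], [0, -0.5, 9.1]], spin=[0, 0, 0, 0, 0], jaw=[0.5, 0.5, 0.5, 0.5, 0.5])

```text
clock: 9.6
position: [632.9, -40.7, 456.9]
ee_rot: [79.7, 89.9, 166.0]
force: [-0.4, -0.2, -0.2]
gripper_width: 64.2
```

Emit:
drive_tool(xyz=[[0, 0, 0], [1.5, 0, 0], [4, 0, 0], [6.5, 0, 0], [7, 0, 0]], spin=[0, 0, 0, 0, 0], jaw=[0.5, 0.5, 0.5, 0.5, 0.5])

```text
clock: 10.02
position: [631.1, -44.8, 383.4]
ee_rot: [94.6, 89.6, -179.4]
force: [-0.8, 0.5, -1.2]
gripper_width: 64.2
```

```bash
python3 st.py 627 -44 312
```

```text
t 10.02 pos [631.1 -44.8 383.4] jaw 176.03 down [-0.007 -0.    -1.   ] F [-0.8  0.5 -1.2] M [ 0.01  0.15 -0.05] w 64.2 q [ 14.  18.  -7.  -0. -66. -17.]
shift cm [7.14 0.36 0.05]
```

Emit:
drive_tool(xyz=[[0.5, 0.2, 0], [2, 0.35, 0], [4, 0.35, 0], [6, 0.35, 0], [7, 0.35, 0]], spin=[0, 0, 0, 0, 0], jaw=[0.5, 0.5, 0.5, 0.5, 0.5])

```text
clock: 10.43
position: [628.9, -44.3, 317.4]
ee_rot: [95.7, 89.9, -178.2]
force: [-0.6, -0.1, -0.7]
gripper_width: 64.1
```

Emit:
drive_tool(xyz=[[0, 0, 0], [0, 0, 0], [0, 0, 0], [0, 0, 0], [0, 0, 0]], spin=[0, 0, 0, 0, 0], jaw=[0.3, 0.1, 0, -0.1, -0.15], squeeze=20)

```text
clock: 10.85
position: [629.5, -43.9, 319.7]
ee_rot: [-78.1, 89.9, 8.0]
force: [0.2, 0.1, -0.5]
gripper_width: 36.3
```

```bash
python3 st.py 627 -44 312
```

```text
t 10.85 pos [629.5 -43.9 319.7] jaw 176.11 down [ 0.002  0.    -1.   ] F [ 0.2  0.1 -0.5] M [0.01 0.01 0.  ] w 36.3 q [ 14.  20. -12.   0. -58. -18.]
shift cm [ 0.77  0.25 -0.02]
```

Emit:
drive_tool(xyz=[[0.2, 0, 0], [0.4, 0, 0], [0.5, 0, 0], [0.5, 0, 0]], spin=[0, 0, 0, 0], jaw=[-0.15, -0.15, -0.15, -0.15])

```text
clock: 11.18
position: [629.0, -44.0, 313.0]
ee_rot: [102.6, 90.0, -171.3]
force: [0.3, 0.5, 0.1]
gripper_width: 36.0
```

Emit:
drive_tool(xyz=[[0, 0, 0], [0, 0, 0]], spin=[0, 0], jaw=[-0.2, -0.2])

```text
clock: 11.35
position: [629.2, -43.9, 313.4]
ee_rot: [141.9, 90.0, -132.0]
force: [0.4, 0.1, -1.0]
gripper_width: 34.3
```

Emit:
drive_tool(xyz=[[0, 0, 0], [0, 0, 0]], spin=[0, 0], jaw=[-0.24, -0.24])

```text
clock: 11.52
position: [628.9, -44.0, 313.3]
ee_rot: [93.7, 90.0, 179.8]
force: [-2.6, 0.2, 0.4]
gripper_width: 32.4
```

Emit:
drive_tool(xyz=[[0, 0.1, 0], [0, 0.1, 0], [0, 0.1, 0], [0, 0.1, 0], [0, 0.1, 0]], spin=[0, 0, 0, 0, 0], jaw=[-0.24, -0.26, -0.28, -0.3, -0.4])

```text
clock: 11.93
position: [627.8, -43.9, 313.4]
ee_rot: [97.0, 90.0, -176.9]
force: [-3.0, 0.5, 2.9]
gripper_width: 29.7
```

Emit:
drive_tool(xyz=[[0, 0, 0], [0, 0, 0], [0, 0, 0], [0, 0, 0]], spin=[0, 0, 0, 0], jaw=[-0.6, -0.6, -0.6, -0.6], squeeze=50)

```text
clock: 12.27
position: [627.9, -43.9, 313.5]
ee_rot: [99.0, 90.0, -174.9]
force: [-4.3, 0.4, 4.2]
gripper_width: 29.4
```

Emit:
drive_tool(xyz=[[0, 0, 0], [0, 0, 0], [0, 0, 0], [0, 0, 0]], spin=[0, 0, 0, 0], jaw=[-0.6, -0.6, -0.6, -0.6], squeeze=100)

```text
clock: 12.6
position: [628.2, -43.9, 313.6]
ee_rot: [-131.2, 90.0, -45.1]
force: [-4.1, -0.8, 4.9]
gripper_width: 29.2
```

```bash
python3 st.py
```

```text
t 12.6 pos [628.2 -43.9 313.6] jaw 176.11 down [ 0. -0. -1.] F [-4.1 -0.8  4.9] M [0.01 1.66 0.02] w 29.2 q [ 14.  20. -12.   0. -57. -18.]
```

Emit:
drive_tool(xyz=[[-0.1, 0, 0], [-0.3, 0, 0], [-0.6, 0, 0], [-0.9, 0, 0], [-1, 0, 0]], spin=[0, 0, 0, 0, 0], jaw=[-0.6, -0.6, -0.6, -0.6, -0.6])

```text
clock: 13.02
position: [628.4, -43.9, 323.4]
ee_rot: [-14.9, 90.0, 71.2]
force: [0.3, 0.1, -8.5]
gripper_width: 28.8
```

Emit:
drive_tool(xyz=[[0, 0, 0], [0, 0, 0], [0, 0, 0], [0, 0, 0]], spin=[0, 0, 0, 0], jaw=[-0.6, -0.6, -0.6, -0.6])

```text
clock: 13.35
position: [628.1, -43.9, 323.3]
ee_rot: [91.8, 90.0, 177.9]
force: [0.2, -0.1, -8.1]
gripper_width: 29.3
```

```bash
python3 st.py
```

```text
t 13.35 pos [628.1 -43.9 323.3] jaw 176.1 down [-0.  0. -1.] F [ 0.2 -0.1 -8.1] M [-0.01 -0.01 -0.  ] w 29.3 q [ 14.  20. -12.  -0. -59. -18.]
```

Emit:
drive_tool(xyz=[[-0.3, 0, 0], [-0.9, 0, 0], [-1.6, 0, 0], [-2.4, 0, 0], [-3.2, 0, 0]], spin=[0, 0, 0, 0, 0], jaw=[-0.6, -0.6, -0.6, -0.6, -0.6])

```text
clock: 13.77
position: [628.3, -43.9, 356.6]
ee_rot: [-82.5, 90.0, 3.6]
force: [0.7, -0.1, -8.1]
gripper_width: 28.6
```

Emit:
drive_tool(xyz=[[-0.8, 0, 0], [-1.6, 0, 0], [-2.3, 0, 0], [-2.7, 0, 0], [-2.8, 0, 0]], spin=[0, 0, 0, 0, 0], jaw=[-0.6, -0.6, -0.6, -0.6, -0.6])

```text
clock: 14.18
position: [628.3, -43.9, 384.6]
ee_rot: [-78.1, 89.9, 8.1]
force: [0.7, -0.4, -8.0]
gripper_width: 28.8
```

Emit:
drive_tool(xyz=[[0, -0.2, 0], [0, -0.6, 0], [0, -1, 0], [0, -1.3, 0], [0, -1.5, 0]], spin=[0.01, 0.02, 0.03, 0.04, 0.045], jaw=[-0.6, -0.6, -0.6, -0.6, -0.6])

```text
clock: 14.6
position: [643.7, -44.9, 382.8]
ee_rot: [110.2, 90.0, -166.3]
force: [0.1, 0.4, -8.0]
gripper_width: 28.7
```

Emit:
drive_tool(xyz=[[0, 0, 0], [0, 0, 0], [0, 0, 0]], spin=[0, 0, 0], jaw=[-0.6, -0.6, -0.6])

```text
clock: 14.85
position: [643.1, -44.9, 383.2]
ee_rot: [96.9, 90.0, -179.6]
force: [0.8, 0.4, -7.5]
gripper_width: 28.8
```

```bash
python3 st.py 665.5 -45.3 383.6
```

```text
t 14.85 pos [643.1 -44.9 383.2] jaw 173.53 down [-0. -0. -1.] F [ 0.8  0.4 -7.5] M [ 0.02 -0.04  0.04] w 28.8 q [ 13.  19.  -5.  -0. -66. -20.]
shift cm [-0.04 -2.23  0.22]
```

Emit:
drive_tool(xyz=[[0, -0.3, 0], [0, -0.8, 0.1], [0, -1.3, 0.1], [0, -1.7, 0.1], [0, -1.9, 0.1]], spin=[0, 0, 0, 0, 0], jaw=[-0.6, -0.6, -0.6, -0.6, -0.6])

```text
clock: 15.27
position: [662.9, -46.1, 383.2]
ee_rot: [-121.9, 90.0, -38.4]
force: [-0.4, 0.3, -7.9]
gripper_width: 28.9
```

Emit:
drive_tool(xyz=[[0, 0, 0], [0, 0, 0], [0, 0, 0]], spin=[0, 0, 0], jaw=[-0.6, -0.6, -0.6])

```text
clock: 15.52
position: [662.0, -46.1, 383.3]
ee_rot: [97.6, 90.0, -178.9]
force: [0.7, 0.4, -8.3]
gripper_width: 28.6
```

```bash
python3 st.py; cat > look.py <<'E'
import sys,cv2,pickle,numpy as np
from rig import optics
a=optics.capture("scene");b=optics.capture("top");pickle.dump((a,b),open(sys.argv[1]+".pkl","wb"))
def tile(I,x,y,w=66,h=50,k=6):
    t=cv2.resize(np.ascontiguousarray(I[y:y+h,x:x+w,::-1]),None,fx=k,fy=k,interpolation=cv2.INTER_CUBIC)
    for i in range(0,w,10): cv2.line(t,(i*k,0),(i*k,6),(0,255,255),1)
    for j in range(0,h,10): cv2.line(t,(0,j*k),(6,j*k),(0,255,255),1)
    return t
A,B=a["image"],b["image"]
cv2.imwrite("pics/"+sys.argv[1]+".png",np.vstack([np.hstack([tile(B,230,140),tile(B,405,160)]),np.hstack([tile(A,340,240),tile(A,178,195)])]))
E
python3 look.py near
```

```text
t 15.52 pos [662.  -46.1 383.3] jaw 173.52 down [-0. -0. -1.] F [ 0.7  0.4 -8.3] M [-0.07  0.04  0.03] w 28.6 q [ 13.  20.  -3.  -0. -67. -19.]
```

View pics/near.png

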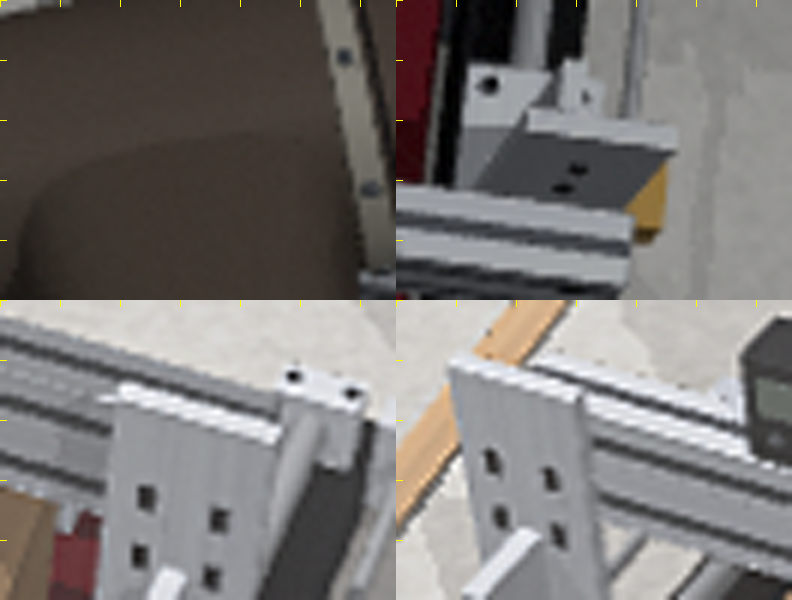

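The top view shows the right beam end in front of the right upright, corner at crop (632,218), with a gap left. The left end is hidden by the arm. The scene view shows the beam's slots running level behind both uprights, and the gauge still standing. I'll fit the beam pose in each camera and compare it with the router pose in the same camera.

```bash
cat > gap.py <<'E'
from h import *
S,T=pickle.load(open("near.pkl","rb"));Z=194.7
rt=np.array([645.35,-26.49,-6.49]);rs=np.array([651.25,-24.63,-6.56])
def rel(b,r):
    a=np.radians(r[2]);d=np.array(b[:2])-r[:2];lx=d@[np.cos(a),np.sin(a)];ly=d@[-np.sin(a),np.cos(a)]
    return "gap mid %.1f lateral %.1f dyaw %.2f"%(50-15-lx,ly,b[2]-r[2])
def lin(c,q,x,z,pts):
    L=proj(c,pose(q,[[x,y,z] for y in range(-260,261,5)]));return [np.interp(u,L[:,0],L[:,1])-v for u,v in pts]
ot=tl([405,160],[[236,218],[234,290]]);et=tl([405,160],[[2,188],[120,203]])
f=lambda q:np.r_[(proj(T,pose(q,[[15,-240,Z+60],[-15,-240,Z+60]]))-ot).ravel(),lin(T,q,15,Z+60,et)]
s=least_squares(f,[663,-30,-6.5]);print("T",s.x.round(2),s.fun.round(1),rel(s.x,rt))
R=[178,195];L=[340,240]
def g(p,y=-28.):
    q=[p[0],y,p[1]];return np.r_[lin(S,q,0,Z+60,tl(R,[[134,68],[349,125]])),lin(S,q,15,Z+45,tl(R,[[204,140],[396,197]])),lin(S,q,15,Z+15,tl(R,[[204,197],[396,250]])),
     lin(S,q,15,Z+45,tl(L,[[0,98],[112,130]])),lin(S,q,15,Z+15,tl(L,[[0,159],[104,189]])),lin(S,q,0,Z+60,tl(L,[[0,40],[270,107]]))]
s=least_squares(g,[663,-6.5]);b=[s.x[0],-28,s.x[1]];print("S",s.x.round(2),s.fun.round(1),rel(b,rs))
a=np.radians(-6.48);print("kin",rel([662.0-16.5*np.sin(-a)*-1*-1+0,-46.1+16.4,-6.48],np.array([648,-26,-6.53])), 662.0-16.5*np.sin(a))
E
python3 gap.py
```

```text
T [ 6.3128e+02 -2.7710e+01  4.3000e-01] [-0.3 -0.2  0.3  0.2  1.2 -1.3] gap mid 48.8 lateral -2.8 dyaw 6.92
S [663.59  -6.49] [-0.2  0.6  0.1  0.  -0.4  0.4 -0.3 -0.2 -0.7 -0.5 -0.3  1.5] gap mid 22.4 lateral -1.9 dyaw 0.07
kin gap mid 22.5 lateral -2.3 dyaw 0.05 663.8621303504125
```

```bash
sed -i 's/;return \[np.interp(u,L\[:,0\]/;L=L[L[:,0].argsort()];return [np.interp(u,L[:,0]/; /^a=np/d' gap.py; python3 gap.py
```

```text
T [656.69 -28.87  -5.61] [ 0.4 -0.2 -0.4  0.1  0.1 -0. ] gap mid 23.5 lateral -1.1 dyaw 0.88
S [663.59  -6.49] [-0.2  0.6  0.1  0.  -0.4  0.4 -0.3 -0.2 -0.7 -0.5 -0.3  1.5] gap mid 22.4 lateral -1.9 dyaw 0.07
```

Emit:
drive_tool(xyz=[[0, -0.2, 0.05], [0, -0.5, 0.1], [0, -0.8, 0.13], [0, -1.1, 0.13], [0, -1.2, 0.13]], spin=[0, 0, 0, 0, 0], jaw=[-0.6, -0.6, -0.6, -0.6, -0.6])

```text
clock: 16.03
position: [674.8, -46.1, 383.3]
ee_rot: [-114.2, 90.0, -30.6]
force: [-1.0, -0.2, -7.3]
gripper_width: 28.4
```

Emit:
drive_tool(xyz=[[0, -0.1, 0], [0, -0.2, 0], [0, -0.3, 0], [0, -0.3, 0], [0, -0.3, 0]], spin=[0, 0, 0, 0, 0], jaw=[-0.6, -0.6, -0.6, -0.6, -0.6])

```text
clock: 16.45
position: [677.2, -46.5, 383.4]
ee_rot: [97.5, 90.0, -178.9]
force: [-0.4, 0.1, -7.7]
gripper_width: 28.8
```

```bash
python3 st.py; python3 look.py fin
```

```text
t 16.45 pos [677.2 -46.5 383.4] jaw 173.53 down [-0. -0. -1.] F [-0.4  0.1 -7.7] M [ 0.01 -0.02 -0.04] w 28.8 q [ 12.  22.  -1.  -0. -68. -19.]
```

View pics/fin.png

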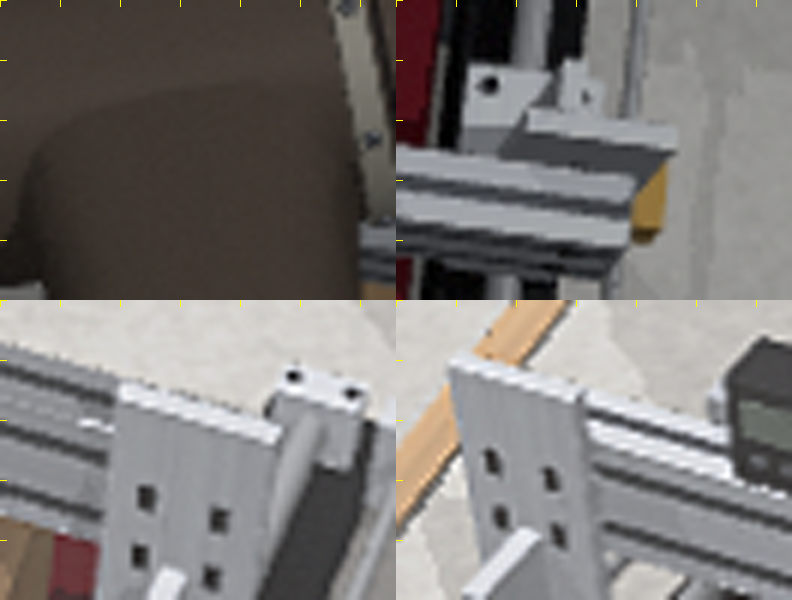

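```bash
sed -e 's/near.pkl/fin.pkl/' -e 's/\[\[236,218\],\[234,290\]\]/[[239,178],[235,245]]/' -e 's/\[\[2,188\],\[120,203\]\]/[[2,148],[120,163]]/' \
 -e 's/\[\[134,68\],\[349,125\]\]/[[194,108],[329,140]]/' -e 's/\[\[204,140\],\[396,197\]\]/[[204,166],[396,225]]/' -e 's/\[\[204,197\],\[396,250\]\]/[[209,225],[396,280]]/' \
 -e 's/\[\[0,98\],\[112,130\]\]/[[0,128],[108,160]]/' -e 's/\[\[0,159\],\[104,189\]\]/[[0,187],[100,214]]/' -e 's/\[\[0,40\],\[270,107\]\]/[[0,70],[112,100]]/' gap.py > gap2.py
cat >> gap2.py <<'E'
f2=lambda p:f([p[0],p[1],-6.5]);s=least_squares(f2,[663,-30]);print("T yaw fixed",s.x.round(2),s.fun.round(1),rel([*s.x,-6.5],rt))
E
python3 gap2.py
```

```text
T [671.72 -29.65  -5.11] [ 0.2 -0.5 -0.2  0.5  0.1 -0.2] gap mid 8.4 lateral -0.2 dyaw 1.38
S [678.94  -6.85] [ 0.   1.4 -0.1 -0.3 -0.7 -0.2 -0.2 -0.1 -0.2  0.4 -0.3  0.2] gap mid 7.1 lateral -0.2 dyaw -0.29
T yaw fixed [676.64 -30.11] [ 0.3 -0.1 -0.4  0.9 -0.5 -0.3] gap mid 3.5 lateral -0.1 dyaw -0.01
```

Both cameras put the gap at about 3.5–7 mm, with under 1 mm of sideways error and no contact force. I'll hold briefly, recheck and hand in.

Emit:
drive_tool(xyz=[[0, 0, 0], [0, 0, 0], [0, 0, 0], [0, 0, 0], [0, 0, 0]], spin=[0, 0, 0, 0, 0], jaw=[-0.6, -0.6, -0.6, -0.6, -0.6])

```text
clock: 16.97
position: [677.2, -46.5, 383.4]
ee_rot: [60.7, 90.0, 144.2]
force: [0.4, 0.5, -8.1]
gripper_width: 28.7
```

```bash
python3 st.py; python3 -c "
from rig import order
print(order.job_done())"
```

```text
t 16.97 pos [677.2 -46.5 383.4] jaw 173.53 down [-0.  0. -1.] F [ 0.4  0.5 -8.1] M [-0.03 -0.01  0.02] w 28.7 q [ 12.  22.  -1.  -0. -68. -19.]
the job is handed in; nothing more can be done
None
```

The crossbeam is being held level and steady at the uprights, ready for the bolts, with the gauge still standing on it. I stood the dark gauge on the right half of the beam, in line with it, and let go. I then gripped the beam near its balance point, lifted it 70 mm and brought it back. I handed the job in at about 17 s of the 58 s.

**Last checks:**
- **Height:** the underside is about 195 mm above the bench.
- **Forces:** the only load is the 8 N weight. Sideways force is under 1 N, wrist moment is near zero, and nothing is pressing on the uprights.
- **Alignment:** sideways error is about 0.2 mm in both cameras.
- **Gap:** the two cameras disagree slightly. The top view gives about 3.5 mm and the scene view about 7 mm; both are within your centimetre.

**Less certain:**
- **Left end:** the arm hid it in the top view, so the gap there rests on the scene view and the arm's angle. A free top-view fit from the right end alone came out 1.4° off in yaw, and I discounted it.
- **Other items:** I did not take a separate picture to recheck the other things on the bench and bed. Nothing showed an unexpected contact.

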